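Load a sample carrier through the dock's swing flap

ROBOT

A 7-joint arm with a two-finger parallel gripper is mounted at the origin on the work surface. World frame = base frame: x ahead of the robot, y to its left, z up, the work surface at z = 0. Lengths are in m, angles in rad, forces in N, time in s.
With the tool pointing down it reaches from about 0.4 to 0.9 m from the base axis. Payload 5.6 kg.
Tool frame: the origin (TCP) lies on the centre line of the jaws, within the pads' length; the fingertips stand 11 mm ahead of it and the grasp point (between the pads) lies 8 mm behind it; x points along the fingers, z is the direction in which the jaws open and shut, and the axes are right-handed (so a half turn about x gives the same grasp; the last joint's range is limited). The gripper opens to 92 mm and grips with 3 to 60 N. Pads are 20 mm wide; open, the fingers measure 128 mm over their backs; the gripper's body (75 mm by 189 mm) begins 69 mm behind the grasp point.
Start: joints at [-1.363, 0.468, -0.012, 1.603, 0.006, 1.071, -0.056], TCP at [0.161, 0.63, 0.226] pointing down, gripper open.
Joint ranges: [-2.53, 2.53], [-0.31, 2.02], [-1.57, 1.55], [0.28, 2.44], [-1.29, 4.43], [0.15, 1.84], [-2.92, 2.92]. Speed limits (rad/s): [2.57, 2.57, 3.14, 3.14, 3.14, 3.14, 3.14].

INTERFACE

Orientations are given as a rotation vector (axis times angle).
In Python, from cell import readout, imaging, job gives the robot as it stands.
- The arm moves only by the shell command python3 -m crank 'ROWS' [FORCE]. ROWS is JSON, a list of rows, each an object of numbers: "x", "y", "z": the shift along the world's x, y, z in mm; "yaw": the turn about the world's z in degrees; "grip": the opening, from 0 (shut) to 1 (fully open). A call has 1 to 10 rows; each row is the pose to reach, as a shift and turn from the pose commanded when the call began; what a row does not reach only later rows make up. A row lasts 1/8 s, in which the tool goes at most 62.5 mm and 10.7 degrees, less where a joint would pass 70% of its speed; a pose out of reach is approached as far as the arm can. A call with a gripper value outside its range is refused whole. The fingers move at their own pace and stop on an object; FORCE is the grip in N (left out, the last holds). Time passes only in rows, so rows that repeat a pose let the fingers close. It gives the time, the measured TCP pose, the force and the opening at its end, in the units of the state.
- readout.state(): the state, without advancing time (a new reading comes with each control period).
- imaging.capture(name): name is "side" or "top" or "wrist"; returns the picture (480x640x3 uint8, blue, green, red); there is no depth.
- imaging.camera_params(name): a dict with "fovy" (degrees; the focal length in pixels is half the picture's height over the tangent of half this angle, whatever the lens; pixels are square), "cx", "cy" (the principal point, pixels), "k1" (the pictures are not rectified: a ray, as slopes to the right and down, at radius r is drawn at 1 + k1 r^2 times it, then the intrinsics apply), "world_from_camera" (4x4, takes a point from camera to world coordinates); the wrist camera has in their place "tool_from_camera" (4x4, takes a point from camera to tool coordinates, whose origin is the TCP and whose axes are the tool frame's). Camera axes: x right, y down, z forward; pixel columns grow to the right and rows downward; lengths in m; the calibration is good to about 2 mm. A picture is of the moment at which its call begins: read the wrist's pose just before it. camera_params takes no time and is no camera call.
- job.finish_job(): hands the job in, once; it reports no verdict.
The state is a dict: "t": time; "joint_pos": joint angles; "qvel": joint speeds; "joint_torque": joint torques, N m; "tool_pos": TCP position; "tool_rot": TCP orientation; "ft_force": force on the tool from outside, world axes, zero at the start; "ft_torque": the same for the moment, N m; "gripper_width": opening from 0.0 (shut) to 1.0 (fully open).
Only numpy, scipy, OpenCV 4.12 (cv2) and the standard library are available. Lean on these libraries where they do the work, as an engineer would, in place of code of your own. Each camera call takes 0.05 s, during which the arm holds its last target. There are 200 camera calls.

TASK

Pick up the grey sample carrier by its fin handle, set it down on the open entry of the loading dock in front of the closed flap, and slide it along the lane floor so that it pushes the flap open and passes right through. Keep pushing until it has slid the stop plate fully back, then press it home there with about 15 N for half a second (at least 10 N, never over 25 N on the plate). Let go, leaving the carrier home and upright with the flap swung shut behind it, and do not shift the other things on the bench.

Things in the scene. Friction and masses are not known exactly. Their poses are not given: they have to be found in the camera images.
- carrier_grip (a point): (All sizes in mm.) Loose grey sample carrier, 0.25 to 0.4 kg: block 80 long (x) x 44 wide (y) x 20 high with six amber discs on top, and above it a fin handle along x on two posts. Point: the fin's centre, mid-length and mid-width, 45 above the underside. Fin: 46 long (x), 12 thick (y), 15 above to 15 below this point; 10 free between block and fin. z up. Same both ways round.
- gate (a point): Fixed loading dock, a straight guide lane. Point: mid-lane on the lane floor (8 above the bench), under the shut flap. x is the way to push, y across, z up. Floor from x = -125 to +180. A white module 60 high above the bench stands alongside, y = -82 to -187, x = -55 to 170; on the +y side nothing stands.
- entry (a point): Middle of the dock's open entry, on the lane floor, 78 before the gate point; same axes. Place the carrier here, lengthwise along x. The entry is 60 wide between walls 16 high above the floor, from 47 before to 38 past this point, then tapers to about 48 wide at the flap. A carrier that is leaned on while it slides tips nose-down and digs in.
- home (a point): Where the middle of the carrier's underside is once home, about 95 past the gate point, on the lane floor; same axes. The lane past the flap is 48 to 52 wide. From 15 to 157 past the gate a clear roof covers it, top 26 above the lane floor, with a 26 wide slot mid-lane for the handle posts; the fin travels above the roof. End block from 58 past this point, 36 high above the lane floor.
- flap (a joint): Dark steel swing flap across the lane at the gate point: 46 long, 21 high, 3 thick, hinge pin upright at y = +27.5. 0 = shut (spring-shut and against its catch), grows to 1.6 rad as it swings inward (+x). A light spring (0.3 to 1 N at the free edge) closes it as soon as the carrier's tail is more than about 48 past the gate. It opens inward only.
- stop_plate (a joint): How far the steel stop plate at the lane's end has been slid back (m): it starts anywhere from 0 to 0.006 and meets a hard stop at 0.014. It drags with about 5 N and stays where it is left.
- stop_face (a point): The stop plate that the carrier's nose meets: upright steel plate 44 wide, 20 high, 6 thick, across the lane. Origin at the lower edge of the face that the carrier meets, mid-lane. That face is at x = 121 past the gate when stop_plate is 0 and at x = 135 when fully back. A push of 5 N only slides it; at the hard stop the force climbs steeply, so feel for it and press there with 10 to 25 N.
- jar: Bystander, to be left where it is: closed amber jar, 56 diameter, 85 tall. Origin at its underside.
- stubbox: Bystander, to be left where it is: open white plastic tray, 100 x 75 x 30. Origin at its underside.
- washbottle: Bystander, to be left where it is: white bottle, 62 diameter, 160 tall. Origin at its underside.
- dish: Bystander, to be left where it is: glass dish, 90 diameter, 15 tall. Origin at its underside.
- mount: Bystander, to be left where it is: amber resin disc, 25 diameter, 20 tall. Origin at its underside.
- driver: Bystander, to be left where it is: screwdriver 160 long, lying down.
- vial: Bystander, to be left where it is: small glass vial, 24 diameter, 45 tall. Origin at its underside.
Things that resemble listed ones, but are neither listed nor needed, are in the scene too. What is shaped like the part that bears carrier_grip but green is not meant.

How it is judged:
By the outcome, as a careful person would: the job done as asked, in the order asked, and still so for the second after the job is handed in, with the robot touching nothing.
It also fails if it takes over 58 s, if anything falls off the work surface, if the arm or the gripper's body presses on something with over 40 N, if the wrist force passes 120 N, or if a joint passes its speed limit or range.

## Working session

There is one attempt and no reset: what is moved stays moved. The work goes in short steps, Python scripts to look and compute and a shell command to move; the robot and the scene stay as the last step left them, time stands still between calls to the robot, and variables do not carry over. Pictures are saved under pics/ and viewed, about 8 in all and at most 12, crops included, and the job is handed in when it is done.

```bash
mkdir -p pics; ls; cat > h.py <<'E'
import numpy as np, cv2
from cell import readout, imaging, job
from scipy.spatial.transform import Rotation as R
def cam(n):
    p=imaging.camera_params(n)
    if n=='wrist':
        s=readout.state(); T=np.eye(4); T[:3,:3]=R.from_rotvec(s['tool_rot']).as_matrix(); T[:3,3]=s['tool_pos']
        W=T@np.array(p['tool_from_camera'])
    else: W=np.array(p['world_from_camera'])
    return dict(f=240/np.tan(np.radians(p['fovy'])/2),cx=p['cx'],cy=p['cy'],k1=p['k1'],W=W)
def ray(c,u,v):
    d=np.array([(u-c['cx'])/c['f'],(v-c['cy'])/c['f']]); s=d.copy()
    for _ in range(20): s=d/(1+c['k1']*(s@s))
    return c['W'][:3,3],c['W'][:3,:3]@np.array([*s,1])
def onz(c,u,v,z):
    o,d=ray(c,u,v); return o+d*(z-o[2])/d[2]
def proj(c,P):
    q=np.linalg.inv(c['W'])@np.array([*P,1]); s=q[:2]/q[2]; s=s*(1+c['k1']*(s@s))
    return s*c['f']+[c['cx'],c['cy']]
def snap(n,name):
    c=cam(n); im=imaging.capture(n); cv2.imwrite(f'pics/{name}.png',im); np.save(f'pics/{name}.npy',c,allow_pickle=True); return c,im
def load(name): return np.load(f'pics/{name}.npy',allow_pickle=True).item(),cv2.imread(f'pics/{name}.png')
E
python3 - <<'E'
from h import *
for n in('top','side'):
    c,im=snap(n,n+'0'); print(n,c['W'].round(3).tolist(),c['f'],c['k1'])
s=readout.state(); print(s)
E
```

```text
pics
top [[0.027, -0.995, 0.101, 0.366], [-0.999, -0.029, -0.019, -0.028], [0.022, -0.1, -0.995, 1.302], [0.0, 0.0, 0.0, 1.0]] 623.4484046364215 0.06577634999167215
side [[0.989, -0.104, 0.102, 0.397], [-0.146, -0.688, 0.711, -0.682], [-0.004, -0.718, -0.696, 0.712], [0.0, 0.0, 0.0, 1.0]] 454.11030463897725 -0.032253538608704425
{'t': 0.1, 'joint_pos': array([-1.36300509,  0.46831137, -0.01161673,  1.60350189,  0.00603749,
        1.07139745, -0.05627412]), 'qvel': array([-0.00068571, -0.00095378,  0.00032125, -0.00217084, -0.00063451,
       -0.00078139,  0.00020711]), 'joint_torque': array([ 8.16673055e-04, -5.21655679e+01, -1.25419203e-02, -2.44368607e+01,
       -5.67556685e-02,  1.40966542e-02,  5.34802189e-05]), 'tool_pos': array([0.16125357, 0.62916947, 0.22473343]), 'tool_rot': array([-1.02355657,  1.31865046,  1.02175705]), 'ft_force': array([0.45493347, 0.51674973, 0.26896319]), 'ft_torque': array([ 0.01215642, -0.03428779,  0.03661541]), 'gripper_width': 1.0016645831117121}
```

View pics/top0.png

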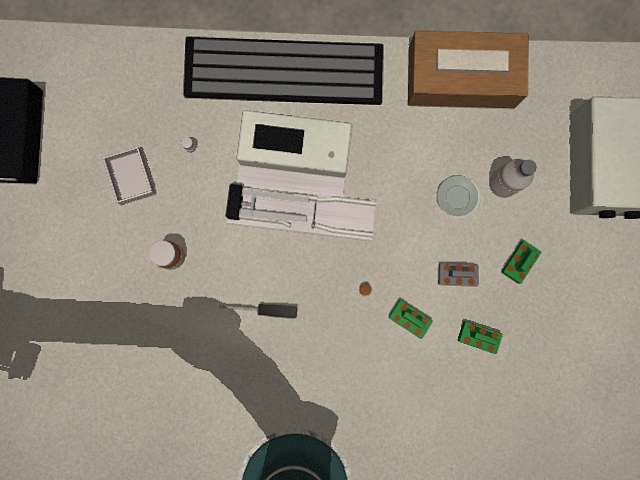

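View pics/side0.png

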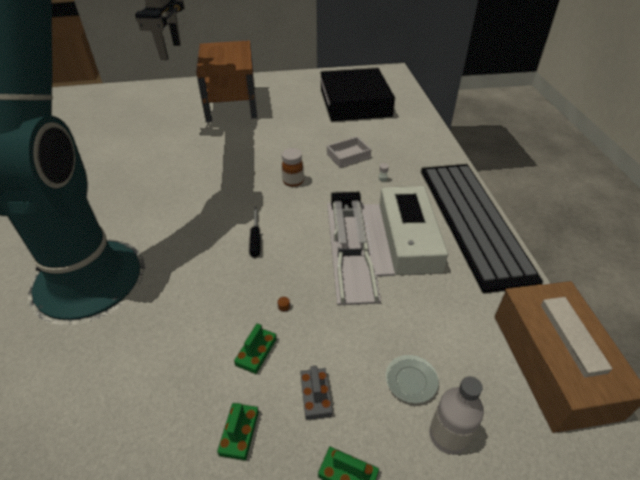

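Top view: the grey carrier is at (459,273), and the look-alikes to avoid are the green ones at (411,318), (481,336) and (521,261). In the dock, the entry is on the right around (355,217), the flap is near (314,213) and the end block is at (234,201). The push direction is therefore image-left, which is about world +y.

```bash
python3 - <<'E'
from h import *
c,im=load('top0'); cs,ims=load('side0')
for n,u,v,z in[('carrier top',459,273,.02),('fin',460,272,.06),('gate',314,213,.02),('entry end',375,219,.008),('blk',234,201,.044)]:
    print(n,onz(c,u,v,z).round(3))
print('side fin',onz(cs,315,380,.05).round(3))
a=cv2.resize(im[235:310,420:500],None,fx=5,fy=5,interpolation=2)
b=cv2.resize(im[170:250,220:385],None,fx=4.8,fy=4.8,interpolation=2)
o=np.zeros((375+384,800,3),np.uint8);o[:375,:400]=a;o[375:375+384,:792]=b
cv2.imwrite('pics/crop1.png',cv2.resize(o,None,fx=.79,fy=.79))
E
```

```text
carrier top [ 0.439 -0.326  0.02 ]
fin [ 0.439 -0.319  0.06 ]
gate [ 0.555 -0.024  0.02 ]
entry end [ 0.548 -0.152  0.008]
blk [0.571 0.139 0.044]
side fin [ 0.436 -0.323  0.05 ]
```

View pics/crop1.png

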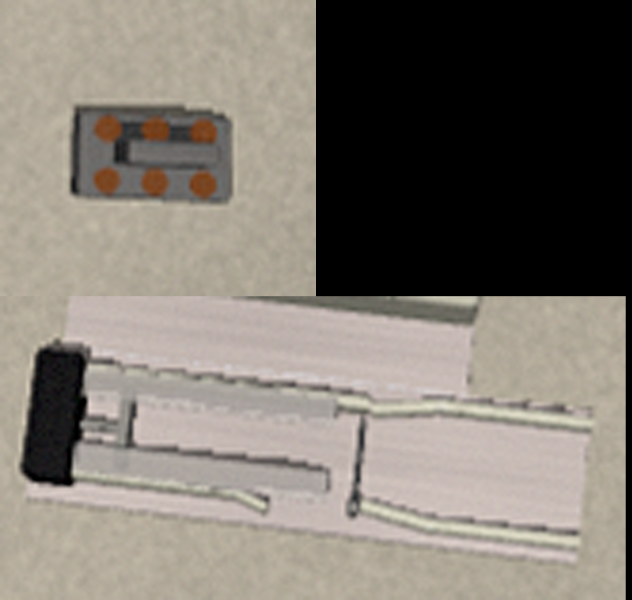

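```bash
python3 - <<'E'
from h import *
s=readout.state(); M=R.from_rotvec(s['tool_rot']).as_matrix(); print(M.round(3))
z=M[:,2]; print('jaw yaw',np.degrees(np.arctan2(z[1],z[0])))
c,im=load('top0')
b=im.astype(int); 
# carrier mask: greyish-blue dark body + discs
hsv=cv2.cvtColor(im,cv2.COLOR_BGR2HSV); roi=np.zeros(im.shape[:2],np.uint8)
orange=((hsv[...,0]<14)&(hsv[...,1]>130)).astype(np.uint8); roi[255:290,435:485]=1
n,l,st,ce=cv2.connectedComponentsWithStats(orange*roi)
P=np.array([onz(c,*p,.022)[:2] for p,a in zip(ce[1:],st[1:,4]) if a>5]); print(P.round(4)); print(P.mean(0))
u,sv,vt=np.linalg.svd(P-P.mean(0)); print('carrier axis deg',np.degrees(np.arctan2(vt[0,1],vt[0,0])))
# lane walls outer edges, from crop px: crop/(.79*4.8)+ (220,170 - 375/4.8)
f=lambda x,y:(x/(.79*4.8)+220, (y/.79-375)/4.8+170)
for n,p,z in[('flap free',(362,415),.029),('flap hinge',(353,505),.029),('wall a in',(590,425),.024),('wall b',(578,543),.024),('blk corner',(37,350),.044),('blk2',(24,478),.044),('blk3',(85,350),.044),('floor R bot',(575,560),.008),('floor L bot',(27,498),.008)]:
    print(n,onz(c,*f(*p),z).round(4)[:2])
E
```

```text
[[-0.    -0.969  0.248]
 [-0.002  0.248  0.969]
 [-1.    -0.    -0.002]]
jaw yaw 75.63023697513435
[[ 0.4505 -0.3014]
 [ 0.451  -0.3257]
 [ 0.4503 -0.3506]
 [ 0.4237 -0.3004]
 [ 0.4237 -0.3252]
 [ 0.423  -0.3504]]
[ 0.43703127 -0.32560396]
carrier axis deg 89.96211298726087
flap free [ 0.5785 -0.0266]
flap hinge [ 0.529  -0.0231]
wall a in [ 0.5775 -0.1515]
wall b [ 0.5124 -0.1462]
blk corner [0.6058 0.1488]
blk2 [0.5363 0.1529]
blk3 [0.6067 0.1232]
floor R bot [ 0.5047 -0.1462]
floor L bot [0.5302 0.1559]
```

```bash
python3 -m crank '[{"x":45,"y":-40,"yaw":-8},{"x":90,"y":-80,"yaw":-16},{"x":135,"y":-120,"yaw":-24},{"x":180,"y":-160,"yaw":-32},{"x":225,"y":-200,"yaw":-40},{"x":270,"y":-240,"yaw":-48},{"x":300,"y":-290,"yaw":-56},{"x":310,"y":-350,"yaw":-64},{"x":310,"y":-410,"yaw":-72},{"x":310,"y":-470,"yaw":-76}]' && python3 -m crank '[{"y":-60},{"y":-120},{"y":-180},{"y":-240},{"x":-10,"y":-300},{"x":-20,"y":-360},{"x":-30,"y":-420},{"x":-34,"y":-475},{"x":-34,"y":-475},{"x":-34,"y":-475}]'
python3 - <<'E'
from h import *
c,im=snap('wrist','w1')
E
```

```text
invalid input
```

View pics/w1.png

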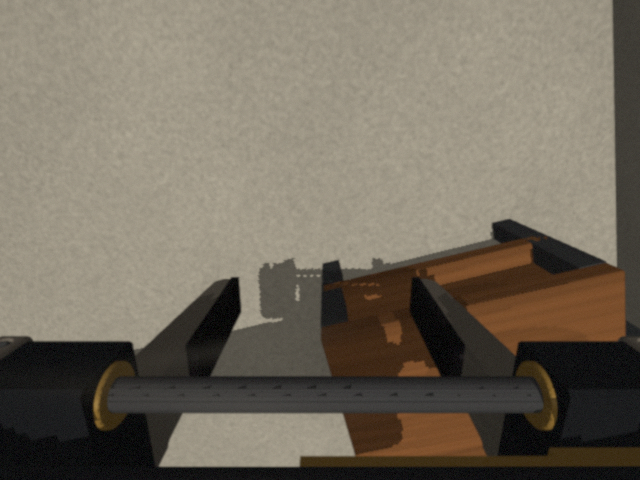

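The move was refused and the arm hasn't moved. The picture shows a brown stand below the jaws on the right (around 470,330), so I'll rise first. I'll also give every key in each row.

```bash
python3 -m crank '[{"x":0,"y":0,"z":40,"yaw":0,"grip":1}]'
```

```text
t: 0.28
tool_pos: [0.1609, 0.6275, 0.2622]
tool_rot: [-1.028, 1.324, 1.019]
ft_force: [-0.4, 0.7, 0.1]
gripper_width: 1.0
```

```bash
python3 -m crank '[{"x":45,"y":-40,"z":0,"yaw":-8,"grip":1},{"x":90,"y":-80,"z":0,"yaw":-16,"grip":1},{"x":135,"y":-120,"z":0,"yaw":-24,"grip":1},{"x":180,"y":-160,"z":0,"yaw":-32,"grip":1},{"x":225,"y":-200,"z":0,"yaw":-40,"grip":1},{"x":270,"y":-240,"z":0,"yaw":-48,"grip":1},{"x":300,"y":-290,"z":0,"yaw":-56,"grip":1},{"x":310,"y":-350,"z":0,"yaw":-64,"grip":1},{"x":310,"y":-410,"z":0,"yaw":-72,"grip":1},{"x":310,"y":-470,"z":0,"yaw":-76,"grip":1}]' && python3 -m crank '[{"x":0,"y":-60,"z":0,"yaw":0,"grip":1},{"x":0,"y":-120,"z":0,"yaw":0,"grip":1},{"x":0,"y":-180,"z":0,"yaw":0,"grip":1},{"x":0,"y":-240,"z":0,"yaw":0,"grip":1},{"x":-10,"y":-300,"z":-10,"yaw":0,"grip":1},{"x":-20,"y":-360,"z":-30,"yaw":0,"grip":1},{"x":-30,"y":-420,"z":-60,"yaw":0,"grip":1},{"x":-34,"y":-480,"z":-80,"yaw":0,"grip":1},{"x":-34,"y":-483,"z":-80,"yaw":0,"grip":1},{"x":-34,"y":-483,"z":-80,"yaw":0,"grip":1}]'
python3 - <<'E'
from h import *
c,im=snap('wrist','w2'); print(readout.state()['t'], c['W'].round(3).tolist())
print(proj(c,[.437,-.3256,.045]),proj(c,[.437,-.3256,.02]))
E
```

```text
t: 1.52
tool_pos: [0.4711, 0.1576, 0.2654]
tool_rot: [0.007, 1.571, -0.008]
ft_force: [0.9, -0.1, 0.3]
gripper_width: 1.002
t: 2.78
tool_pos: [0.437, -0.3235, 0.1853]
tool_rot: [0.006, 1.572, -0.006]
ft_force: [0.2, -0.8, 0.2]
gripper_width: 0.997
2.825 [[1.0, -0.009, -0.003, 0.437], [-0.009, -0.958, -0.286, -0.244], [-0.0, 0.286, -0.958, 0.344], [0.0, 0.0, 0.0, 1.0]]
[325.40085474 232.73709302] [325.37049159 225.87801737]
```

View pics/w2.png

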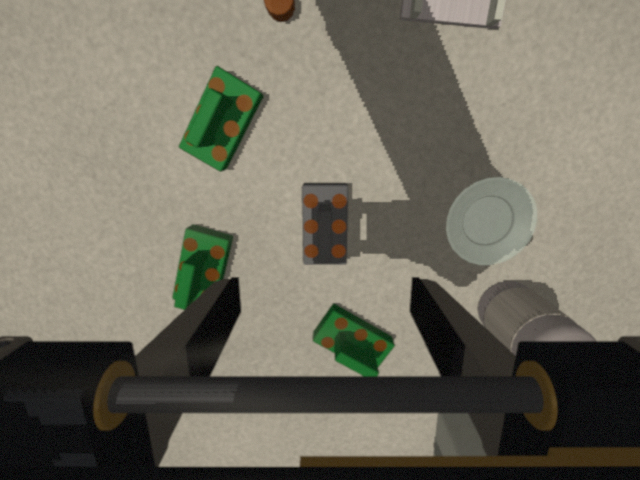

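The wrist view shows the grey carrier at (325,223). The greens are at (220,118), (203,268) and (353,340), clear of the fingers if I part-close them, and the bottle is at (530,310).

```bash
cat >> h.py <<'E'
def discs(c,im,box,z,amin=30):
    x0,x1,y0,y1=box
    hsv=cv2.cvtColor(im,cv2.COLOR_BGR2HSV); m=((hsv[...,0]<14)&(hsv[...,1]>120)).astype(np.uint8)
    r=np.zeros_like(m); r[y0:y1,x0:x1]=1
    n,l,st,ce=cv2.connectedComponentsWithStats(m*r)
    P=np.array([onz(c,*p,z)[:2] for p,a in zip(ce[1:],st[1:,4]) if a>amin])
    return P
E
python3 - <<'E'
from h import *
c,im=load('w2'); P=discs(c,im,(295,357,175,270),.0215); print(P.round(4),P.mean(0))
v=np.linalg.svd(P-P.mean(0))[2]; print(np.degrees(np.arctan2(v[0,1],v[0,0])))
E
```

```text
[[ 0.4232 -0.3006]
 [ 0.4499 -0.3011]
 [ 0.4496 -0.3256]
 [ 0.4231 -0.3252]
 [ 0.4229 -0.3502]
 [ 0.4492 -0.3504]] [ 0.43634184 -0.32551461]
-90.44010243939204
```

```bash
python3 -m crank '[{"x":-0.5,"y":-2,"z":0,"yaw":-0.5,"grip":0.5},{"x":-0.5,"y":-2,"z":-20,"yaw":-0.5,"grip":0.5},{"x":-0.5,"y":-2,"z":-50,"yaw":-0.5,"grip":0.5},{"x":-0.5,"y":-2,"z":-80,"yaw":-0.5,"grip":0.5},{"x":-0.5,"y":-2,"z":-105,"yaw":-0.5,"grip":0.5},{"x":-0.5,"y":-2,"z":-125,"yaw":-0.5,"grip":0.5},{"x":-0.5,"y":-2,"z":-136,"yaw":-0.5,"grip":0.5},{"x":-0.5,"y":-2,"z":-141,"yaw":-0.5,"grip":0.5},{"x":-0.5,"y":-2,"z":-141,"yaw":-0.5,"grip":0.5}]' 20
```

```text
t: 3.95
tool_pos: [0.437, -0.3255, 0.0448]
tool_rot: [0.012, 1.57, -0.012]
ft_force: [-0.9, -0.5, -0.0]
gripper_width: 0.497
```

```bash
python3 -m crank '[{"x":0,"y":0,"z":0,"yaw":0,"grip":0.12},{"x":0,"y":0,"z":0,"yaw":0,"grip":0},{"x":0,"y":0,"z":0,"yaw":0,"grip":0},{"x":0,"y":0,"z":0,"yaw":0,"grip":0},{"x":0,"y":0,"z":0,"yaw":0,"grip":0}]' 45
```

```text
t: 4.58
tool_pos: [0.4368, -0.3253, 0.0447]
tool_rot: [0.012, 1.571, -0.012]
ft_force: [-1.2, 0.7, 1.1]
gripper_width: 0.125
```

```bash
python3 -m crank '[{"x":0,"y":0,"z":10,"yaw":0,"grip":0},{"x":0,"y":0,"z":40,"yaw":0,"grip":0},{"x":0,"y":0,"z":80,"yaw":0,"grip":0},{"x":20,"y":30,"z":115,"yaw":-1,"grip":0},{"x":50,"y":75,"z":115,"yaw":-2,"grip":0},{"x":80,"y":115,"z":115,"yaw":-3,"grip":0},{"x":105,"y":150,"z":115,"yaw":-4,"grip":0},{"x":113,"y":165,"z":115,"yaw":-4,"grip":0},{"x":113,"y":165,"z":115,"yaw":-4,"grip":0},{"x":113,"y":165,"z":115,"yaw":-4,"grip":0}]'
python3 - <<'E'
from h import *
c,im=snap('wrist','w3'); s=readout.state();M=R.from_rotvec(s['tool_rot']).as_matrix();print(s['tool_pos'],np.degrees(np.arctan2(M[1,2],M[0,2])),s['t'],s['gripper_width'])
ct,it=snap('top','top1')
for k,(a,b) in dict(w3=(c,im),).items():
  for P in([.556,-.025,.008],[.55,-.103,.008]): print(proj(a,P))
E
```

```text
t: 5.82
tool_pos: [0.5486, -0.1624, 0.1597]
tool_rot: [0.068, 1.57, -0.07]
ft_force: [0.8, -0.3, -2.7]
gripper_width: 0.124
[ 0.5486752  -0.16244185  0.15977943] -5.052677769913205 5.875 0.12475401025758182
[319.14979444  63.03913659]
[320.68779363 161.55871123]
```

View pics/w3.png

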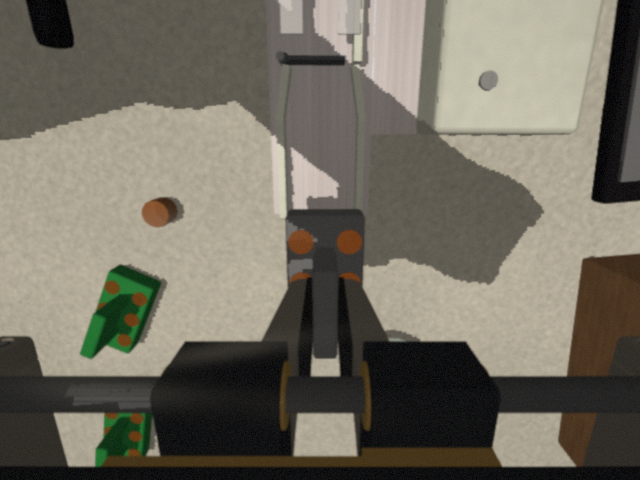

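The carrier is held straight, with its nose edge at row 212. The flap runs from (283,58) to (345,60) and the entry walls are near columns 285 and 360. I'll take one enlarged crop for the edges.

```bash
python3 - <<'E'
from h import *
c,im=load('w3')
a=im[0:220,240:400]; a=cv2.createCLAHE(3,(4,4)).apply(cv2.cvtColor(a,cv2.COLOR_BGR2GRAY))
a=cv2.resize(a,None,fx=3.6,fy=2.7,interpolation=2)
for k in range(0,160,20): cv2.putText(a,str(240+k),(int(k*3.6),10),0,.35,255,1); cv2.line(a,(int(k*3.6),12),(int(k*3.6),18),255,1)
for k in range(20,220,20): cv2.putText(a,str(k),(0,int(k*2.7)),0,.35,0,1)
cv2.imwrite('pics/crop2.png',a)
E
```

```text
(no output)
```

View pics/crop2.png

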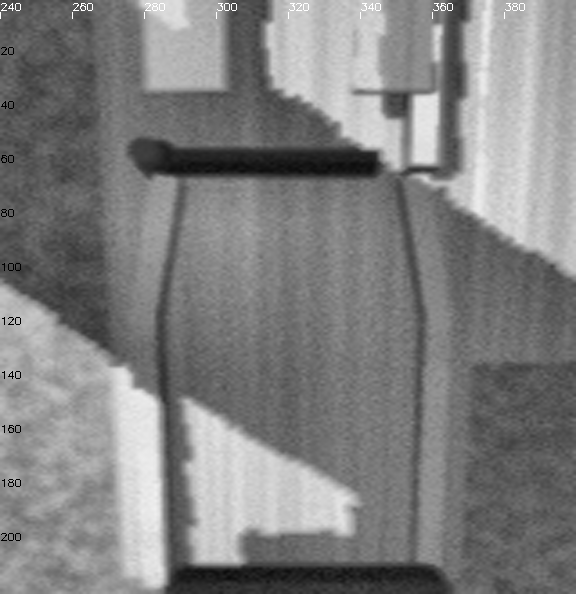

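```bash
python3 - <<'E'
from h import *
c,im=load('w3')
for z in(.008,.024):
    L=[onz(c,*p,z) for p in((286,200),(284.6,120),(290.6,66))]; Rr=[onz(c,*p,z) for p in((354.7,200),(357.6,120),(351,66))]
    for a,b in zip(L,Rr): print(z,((a+b)/2).round(4)[:2],'w',np.linalg.norm(a-b).round(4),'yaw',np.degrees(np.arctan2(*( (b-a)[:2][::-1]))).round(2))
    m=[(a+b)/2 for a,b in zip(L,Rr)]
    d=m[2]-m[0]; print('lane yaw',np.degrees(np.arctan2(d[1],d[0])))
z=.029
print('hinge',onz(c,281,56,z),'free',onz(c,345,58.5,z))
print('roof edge',onz(c,280,34,.034),onz(c,302,34,.034),onz(c,338,34,.034),onz(c,360,34,.034))
# nose corners of block top
print('carrier nose px',onz(c,287,212,.1597-.0447+.02),onz(c,363,212,.1597-.0447+.02))
ct,it=load('top1')
E
```

```text
0.008 [ 0.5465 -0.1368] w 0.0622 yaw -5.12
0.008 [ 0.5535 -0.0687] w 0.0619 yaw -5.11
0.008 [ 0.5571 -0.0273] w 0.0492 yaw -5.11
lane yaw 84.47955150964019
0.024 [ 0.547 -0.134] w 0.059 yaw -5.12
0.024 [ 0.5536 -0.0694] w 0.0587 yaw -5.11
0.024 [ 0.557  -0.0301] w 0.0466 yaw -5.11
lane yaw 84.4795515096402
hinge [ 0.52779067 -0.02155872  0.029     ] free [ 0.57568306 -0.0275512   0.029     ]
roof edge [ 0.52935053 -0.00821455  0.034     ] [ 0.54530949 -0.00964515  0.034     ] [ 0.57142474 -0.01198031  0.034     ] [ 0.58738574 -0.0134039   0.034     ]
carrier nose px [ 0.53165544 -0.11950734  0.135     ] [ 0.57250142 -0.12316579  0.135     ]
```

```bash
python3 -m crank '[{"x":1,"y":25,"z":0,"yaw":0,"grip":0},{"x":1,"y":50,"z":-20,"yaw":0,"grip":0},{"x":1,"y":60,"z":-50,"yaw":0,"grip":0},{"x":1,"y":60,"z":-75,"yaw":0,"grip":0},{"x":1,"y":60,"z":-85,"yaw":0,"grip":0},{"x":1,"y":60,"z":-85,"yaw":0,"grip":0},{"x":1,"y":60,"z":-85,"yaw":0,"grip":0}]'
python3 - <<'E'
from h import *
c,im=snap('wrist','w4'); s=readout.state();M=R.from_rotvec(s['tool_rot']).as_matrix();print(s['tool_pos'],np.degrees(np.arctan2(M[1,2],M[0,2])),s['ft_force'])
a=cv2.resize(im[60:360,190:450],None,fx=2,fy=2,interpolation=2); cv2.imwrite('pics/w4c.png',a)
E
```

```text
t: 6.8
tool_pos: [0.5515, -0.1011, 0.0756]
tool_rot: [0.067, 1.568, -0.068]
ft_force: [0.4, 1.3, -2.7]
gripper_width: 0.125
[ 0.55157636 -0.10092016  0.0756283 ] -4.91548220258852 [ 0.95818547 -0.89664507 -2.83591772]
```

View pics/w4c.png

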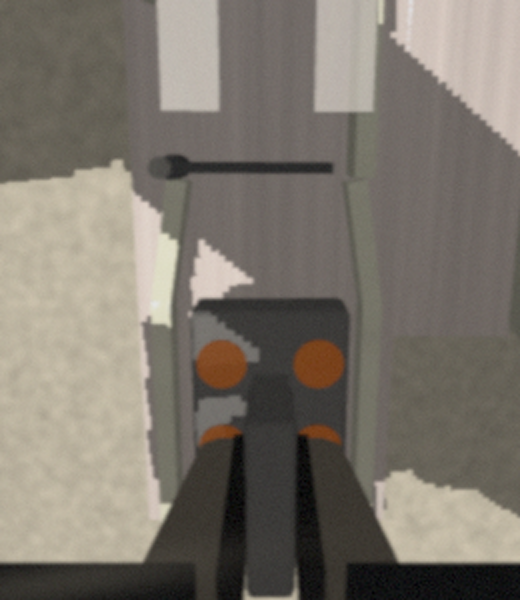

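```bash
python3 - <<'E'
from h import *
c,im=load('w4'); f=lambda x,y:(x/2+190,y/2+60)
r=np.radians(85); d=np.array([np.cos(r),np.sin(r)]); n=np.array([-d[1],d[0]])
T=readout.state()['tool_pos'][:2]
def rep(nm,a,b,z):
    A,B=onz(c,*f(*a),z)[:2],onz(c,*f(*b),z)[:2]; m=(A+B)/2-T
    print(nm,'w',np.linalg.norm(A-B).round(4),'along',(m@d).round(4),'lat',(m@n).round(4),'yaw',np.degrees(np.arctan2(*(B-A)[::-1])).round(2))
rep('roof slot',(219,110),(315,110),.034)
rep('roof outer',(160,110),(375,110),.034)
rep('taper end',(187,182),(347,182),.024)
rep('kink',(172,325),(361,310),.024)
rep('entry far',(166,500),(372,500),.024)
rep('nose',(195,305),(348,305),.051)
rep('discs',(221,364),(319,364),.0525)
print('hinge',(onz(c,*f(178,165),.029)[:2]-T)@np.c_[d,n])
print(T)
E
```

```text
roof slot w 0.0262 along 0.0912 lat 0.001 yaw -5.01
roof outer w 0.0586 along 0.0913 lat 0.0009 yaw -5.01
taper end w 0.0471 along 0.0719 lat 0.001 yaw -5.02
kink w 0.059 along 0.031 lat 0.0013 yaw -0.4
entry far w 0.0695 along -0.0321 lat 0.0005 yaw -5.1
nose w 0.0413 along 0.0407 lat -0.0002 yaw -5.05
discs w 0.0269 along 0.0246 lat 0.0002 yaw -5.06
hinge [0.07676294 0.02641378]
[ 0.55157636 -0.10092016]
```

```bash
python3 -m crank '[{"x":-1,"y":-1.5,"z":0,"yaw":0,"grip":0},{"x":-1,"y":-1.5,"z":-8,"yaw":0,"grip":0},{"x":-1,"y":-1.5,"z":-15,"yaw":0,"grip":0},{"x":-1,"y":-1.5,"z":-19,"yaw":0,"grip":0},{"x":-1,"y":-1.5,"z":-21,"yaw":0,"grip":0},{"x":-1,"y":-1.5,"z":-22,"yaw":0,"grip":0},{"x":-1,"y":-1.5,"z":-22,"yaw":0,"grip":0}]'
```

```text
t: 7.72
tool_pos: [0.5501, -0.1019, 0.0527]
tool_rot: [0.067, 1.569, -0.067]
ft_force: [0.5, 0.9, -3.1]
gripper_width: 0.131
```

```bash
python3 -m crank '[{"x":0,"y":0,"z":-0.5,"yaw":0,"grip":0},{"x":0,"y":0,"z":-1,"yaw":0,"grip":0},{"x":0,"y":0,"z":-1,"yaw":0,"grip":0}]'
```

```text
t: 8.1
tool_pos: [0.5501, -0.1019, 0.0527]
tool_rot: [0.067, 1.569, -0.066]
ft_force: [-3.9, 0.9, 7.9]
gripper_width: 0.125
```

```bash
python3 -m crank '[{"x":0,"y":0,"z":1,"yaw":0,"grip":0.3},{"x":0,"y":0,"z":1,"yaw":0,"grip":0.3},{"x":0,"y":0,"z":1,"yaw":0,"grip":0.3}]' 30
python3 -m crank '[{"x":0,"y":0,"z":0,"yaw":0,"grip":0},{"x":0,"y":0,"z":0,"yaw":0,"grip":0},{"x":0,"y":0,"z":0,"yaw":0,"grip":0},{"x":0,"y":0,"z":0,"yaw":0,"grip":0}]' 30
python3 -m crank '[{"x":0.5,"y":6,"z":0,"yaw":0,"grip":0},{"x":1,"y":12,"z":0,"yaw":0,"grip":0},{"x":1.3,"y":15,"z":0,"yaw":0,"grip":0},{"x":1.3,"y":15,"z":0,"yaw":0,"grip":0}]'
```

```text
t: 8.48
tool_pos: [0.55, -0.1018, 0.0526]
tool_rot: [0.067, 1.569, -0.067]
ft_force: [-0.5, -0.1, -0.3]
gripper_width: 0.299
t: 8.98
tool_pos: [0.5498, -0.1019, 0.0525]
tool_rot: [0.067, 1.57, -0.067]
ft_force: [0.4, -0.3, -1.2]
gripper_width: 0.129
t: 9.48
tool_pos: [0.5512, -0.086, 0.0525]
tool_rot: [0.066, 1.57, -0.066]
ft_force: [-0.1, 0.1, -2.3]
gripper_width: 0.131
```

```bash
python3 -m crank '[{"x":0.6,"y":7,"z":-0.25,"yaw":0,"grip":0},{"x":1.2,"y":14,"z":-0.25,"yaw":0,"grip":0},{"x":1.9,"y":21,"z":-0.25,"yaw":0,"grip":0},{"x":2.4,"y":28,"z":-0.25,"yaw":0,"grip":0},{"x":3,"y":35,"z":-0.25,"yaw":0,"grip":0},{"x":3,"y":35,"z":-0.25,"yaw":0,"grip":0}]'
python3 - <<'E'
from h import *
c,im=snap('wrist','w5'); s=readout.state();print(s['tool_pos'],s['ft_force'])
cv2.imwrite('pics/w5c.png',cv2.resize(im[40:340,190:450],None,fx=2,fy=2,interpolation=2))
E
```

```text
t: 10.22
tool_pos: [0.5552, -0.0517, 0.0526]
tool_rot: [0.066, 1.568, -0.067]
ft_force: [2.3, -1.0, -2.0]
gripper_width: 0.124
[ 0.55515622 -0.05172291  0.05257958] [ 3.11463178 -2.52204088 -2.61031085]
```

View pics/w5c.png

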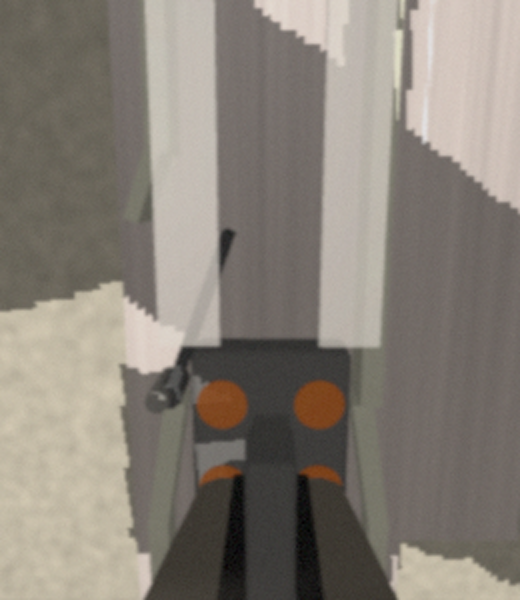

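The flap is open (its tip is at about (230,235) in the crop), the nose has gone under the roof, and the fin is centred on the slot at column 270.

```bash
python3 -m crank '[{"x":0.6,"y":7,"z":-0.2,"yaw":0,"grip":0},{"x":1.2,"y":14,"z":-0.3,"yaw":0,"grip":0},{"x":1.8,"y":21,"z":-0.3,"yaw":0,"grip":0},{"x":2.4,"y":28,"z":-0.3,"yaw":0,"grip":0},{"x":3.1,"y":35,"z":-0.3,"yaw":0,"grip":0},{"x":3.7,"y":42,"z":-0.3,"yaw":0,"grip":0},{"x":4.3,"y":50,"z":-0.3,"yaw":0,"grip":0},{"x":4.3,"y":50,"z":-0.3,"yaw":0,"grip":0}]'
```

```text
t: 11.28
tool_pos: [0.5587, -0.0005, 0.0524]
tool_rot: [0.067, 1.57, -0.065]
ft_force: [1.2, -3.4, 5.2]
gripper_width: 0.128
```

```bash
python3 -m crank '[{"x":0.5,"y":6,"z":0.3,"yaw":0,"grip":0},{"x":1,"y":12,"z":0.4,"yaw":0,"grip":0},{"x":1.6,"y":18,"z":0.4,"yaw":0,"grip":0},{"x":2.1,"y":24,"z":0.4,"yaw":0,"grip":0},{"x":2.6,"y":30,"z":0.4,"yaw":0,"grip":0},{"x":2.6,"y":30,"z":0.4,"yaw":0,"grip":0}]'
```

```text
t: 12.02
tool_pos: [0.5612, 0.0294, 0.0524]
tool_rot: [0.067, 1.57, -0.065]
ft_force: [0.8, -1.3, 3.3]
gripper_width: 0.126
```

```bash
python3 -m crank '[{"x":0.5,"y":5,"z":0.3,"yaw":0,"grip":0},{"x":0.9,"y":10,"z":0.3,"yaw":0,"grip":0},{"x":1.3,"y":15,"z":0.3,"yaw":0,"grip":0},{"x":1.7,"y":20,"z":0.3,"yaw":0,"grip":0},{"x":2.1,"y":24,"z":0.3,"yaw":0,"grip":0},{"x":2.1,"y":24,"z":0.3,"yaw":0,"grip":0}]'
python3 - <<'E'
from h import *
c,im=snap('wrist','w6'); s=readout.state();print(s['tool_pos'],s['ft_force'])
cv2.imwrite('pics/w6c.png',cv2.resize(im[40:340,170:470],None,fx=2,fy=2,interpolation=2))
E
```

```text
t: 12.78
tool_pos: [0.5629, 0.0535, 0.0525]
tool_rot: [0.067, 1.57, -0.065]
ft_force: [0.7, 0.2, -1.5]
gripper_width: 0.132
[0.56294142 0.05340126 0.05252223] [ 1.08400719  0.95562301 -2.01026762]
```

View pics/w6c.png

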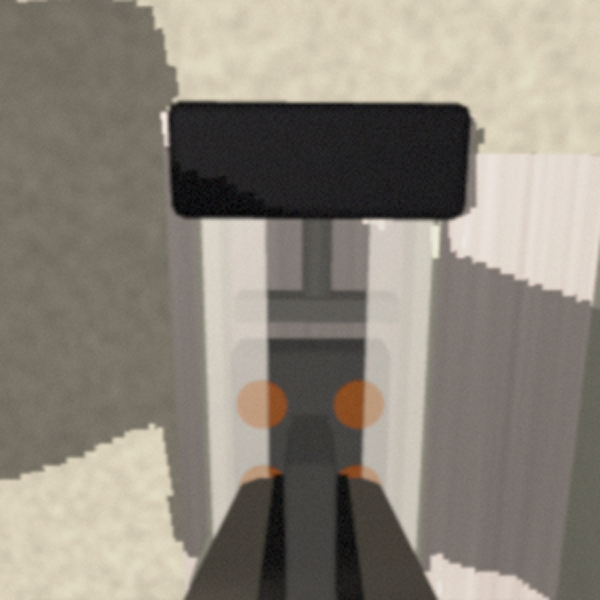

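The nose (row 340) is about 5 mm short of the plate (row 320). I'll advance gently from here.

```bash
python3 -m crank '[{"x":0.2,"y":2,"z":-0.15,"yaw":0,"grip":0},{"x":0.3,"y":4,"z":-0.15,"yaw":0,"grip":0},{"x":0.5,"y":6,"z":-0.15,"yaw":0,"grip":0},{"x":0.7,"y":8,"z":-0.15,"yaw":0,"grip":0},{"x":0.7,"y":8,"z":-0.15,"yaw":0,"grip":0}]' 45
python3 -m crank '[{"x":0.1,"y":1,"z":0,"yaw":0,"grip":0},{"x":0.2,"y":2,"z":0,"yaw":0,"grip":0},{"x":0.3,"y":3,"z":0,"yaw":0,"grip":0},{"x":0.4,"y":4,"z":0,"yaw":0,"grip":0}]'
```

```text
t: 13.45
tool_pos: [0.5638, 0.0607, 0.0525]
tool_rot: [0.067, 1.57, -0.066]
ft_force: [1.2, -1.4, -1.8]
gripper_width: 0.127
t: 13.95
tool_pos: [0.5638, 0.062, 0.0526]
tool_rot: [0.066, 1.57, -0.07]
ft_force: [-1.4, -7.4, -0.1]
gripper_width: 0.126
```

```bash
python3 -m crank '[{"x":0,"y":0,"z":0,"yaw":0,"grip":0}]'
python3 -m crank '[{"x":0.1,"y":1,"z":0,"yaw":0,"grip":0},{"x":0.2,"y":2,"z":0,"yaw":0,"grip":0},{"x":0.2,"y":2,"z":0,"yaw":0,"grip":0}]'
```

```text
t: 14.08
tool_pos: [0.5638, 0.0623, 0.0526]
tool_rot: [0.067, 1.57, -0.07]
ft_force: [-0.6, -5.2, -0.7]
gripper_width: 0.128
t: 14.45
tool_pos: [0.564, 0.0644, 0.0526]
tool_rot: [0.067, 1.57, -0.069]
ft_force: [-1.8, -4.4, -0.0]
gripper_width: 0.126
```

```bash
python3 -m crank '[{"x":0.1,"y":1,"z":0,"yaw":0,"grip":0},{"x":0.2,"y":2,"z":0,"yaw":0,"grip":0},{"x":0.2,"y":2,"z":0,"yaw":0,"grip":0}]'
python3 -m crank '[{"x":0.1,"y":1,"z":0,"yaw":0,"grip":0},{"x":0.1,"y":1,"z":0,"yaw":0,"grip":0}]'
python3 -m crank '[{"x":0.1,"y":1,"z":0,"yaw":0,"grip":0},{"x":0.1,"y":1,"z":0,"yaw":0,"grip":0}]'
```

```text
t: 14.82
tool_pos: [0.5642, 0.0664, 0.0526]
tool_rot: [0.067, 1.571, -0.069]
ft_force: [-0.5, -5.1, 0.6]
gripper_width: 0.128
t: 15.08
tool_pos: [0.5643, 0.0674, 0.0526]
tool_rot: [0.067, 1.57, -0.069]
ft_force: [-0.7, -4.9, -0.7]
gripper_width: 0.125
t: 15.32
tool_pos: [0.5644, 0.0684, 0.0526]
tool_rot: [0.067, 1.571, -0.069]
ft_force: [-1.3, -5.4, -0.6]
gripper_width: 0.125
```

```bash
python3 -m crank '[{"x":0.1,"y":1,"z":0,"yaw":0,"grip":0},{"x":0.1,"y":1,"z":0,"yaw":0,"grip":0}]'
```

```text
t: 15.58
tool_pos: [0.5645, 0.0694, 0.0526]
tool_rot: [0.067, 1.57, -0.069]
ft_force: [-1.6, -6.0, 0.3]
gripper_width: 0.13
```

```bash
python3 -m crank '[{"x":0.1,"y":1,"z":0,"yaw":0,"grip":0},{"x":0.1,"y":1,"z":0,"yaw":0,"grip":0}]'; python3 -m crank '[{"x":0.1,"y":1,"z":0,"yaw":0,"grip":0},{"x":0.1,"y":1,"z":0,"yaw":0,"grip":0}]'
```

```text
t: 15.82
tool_pos: [0.5645, 0.0704, 0.0526]
tool_rot: [0.067, 1.571, -0.069]
ft_force: [-1.0, -5.3, -0.3]
gripper_width: 0.125
t: 16.08
tool_pos: [0.5646, 0.0708, 0.0526]
tool_rot: [0.066, 1.571, -0.07]
ft_force: [-1.4, -7.6, 0.5]
gripper_width: 0.125
```

```bash
python3 -m crank '[{"x":0.1,"y":1,"z":0,"yaw":0,"grip":0},{"x":0.1,"y":1,"z":0,"yaw":0,"grip":0}]'; python3 -m crank '[{"x":0.1,"y":1,"z":0,"yaw":0,"grip":0},{"x":0.1,"y":1,"z":0,"yaw":0,"grip":0}]'
```

```text
t: 16.32
tool_pos: [0.5646, 0.0709, 0.0527]
tool_rot: [0.066, 1.571, -0.071]
ft_force: [-2.4, -7.8, 1.6]
gripper_width: 0.13
t: 16.58
tool_pos: [0.5646, 0.0709, 0.0527]
tool_rot: [0.066, 1.571, -0.073]
ft_force: [-2.6, -9.5, 2.5]
gripper_width: 0.126
```

```bash
python3 -m crank '[{"x":0.2,"y":1.5,"z":0,"yaw":0,"grip":0},{"x":0.3,"y":3,"z":0,"yaw":0,"grip":0},{"x":0.3,"y":3,"z":0,"yaw":0,"grip":0}]'
```

```text
t: 16.95
tool_pos: [0.5646, 0.0712, 0.0529]
tool_rot: [0.065, 1.571, -0.076]
ft_force: [-3.6, -14.9, 4.9]
gripper_width: 0.124
```

```bash
python3 -m crank '[{"x":0,"y":0.7,"z":0,"yaw":0,"grip":0},{"x":0,"y":0.7,"z":0,"yaw":0,"grip":0},{"x":0,"y":0.7,"z":0,"yaw":0,"grip":0}]';python3 -m crank '[{"x":0,"y":0,"z":0,"yaw":0,"grip":0},{"x":0,"y":0,"z":0,"yaw":0,"grip":0},{"x":0,"y":0,"z":0,"yaw":0,"grip":0},{"x":0,"y":0,"z":0,"yaw":0,"grip":0}]'
```

```text
t: 17.32
tool_pos: [0.5646, 0.0713, 0.0529]
tool_rot: [0.064, 1.571, -0.077]
ft_force: [-3.7, -15.8, 4.8]
gripper_width: 0.124
t: 17.82
tool_pos: [0.5646, 0.0713, 0.0529]
tool_rot: [0.064, 1.571, -0.077]
ft_force: [-4.0, -16.8, 4.6]
gripper_width: 0.126
```

```bash
python3 -m crank '[{"x":-0.2,"y":-2,"z":0,"yaw":0,"grip":0},{"x":-0.3,"y":-4,"z":0,"yaw":0,"grip":0},{"x":-0.4,"y":-5.5,"z":0,"yaw":0,"grip":0},{"x":-0.4,"y":-5.5,"z":0,"yaw":0,"grip":0}]'
```

```text
t: 18.32
tool_pos: [0.5646, 0.0709, 0.0526]
tool_rot: [0.067, 1.571, -0.07]
ft_force: [-0.8, -5.9, 0.8]
gripper_width: 0.128
```

```bash
python3 -m crank '[{"x":0,"y":0,"z":0,"yaw":0,"grip":0.35},{"x":0,"y":0,"z":0,"yaw":0,"grip":0.35},{"x":0,"y":0,"z":0,"yaw":0,"grip":0.35},{"x":0,"y":0,"z":10,"yaw":0,"grip":0.35},{"x":0,"y":0,"z":30,"yaw":0,"grip":0.35},{"x":0,"y":0,"z":70,"yaw":0,"grip":0.35},{"x":0,"y":-30,"z":120,"yaw":0,"grip":0.35},{"x":0,"y":-60,"z":150,"yaw":0,"grip":0.35},{"x":0,"y":-60,"z":150,"yaw":0,"grip":0.35}]'
python3 - <<'E'
from h import *
c,im=snap('wrist','w7'); s=readout.state();print(s['t'],s['tool_pos'],s['ft_force'])
ct,it=snap('top','top2'); cs,i3=snap('side','side2')
a=cv2.resize(im[:300,190:450],None,fx=1.5,fy=1.5); b=cv2.resize(i3[160:310,310:460],(450,450),interpolation=2)
cv2.imwrite('pics/fin.png',np.hstack([a,b])[:, :800])
E
```

```text
t: 19.45
tool_pos: [0.5669, 0.0106, 0.2066]
tool_rot: [0.072, 1.563, -0.069]
ft_force: [-1.0, 0.0, -0.4]
gripper_width: 0.352
19.5 [0.56584937 0.01282016 0.20454427] [ 0.00316379  0.61811798 -1.03184435]
```

View pics/fin.png

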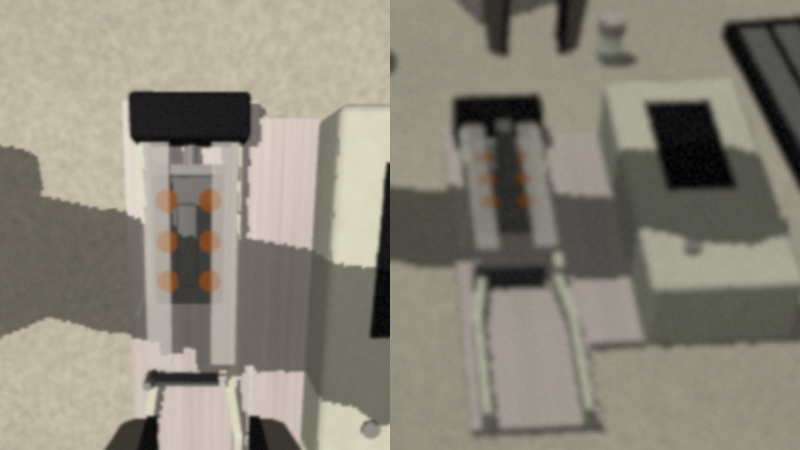

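```bash
python3 - <<'E'
from h import *
c,im=load('w7')
hsv=cv2.cvtColor(im,cv2.COLOR_BGR2HSV); m=((hsv[...,0]<18)&(hsv[...,1]>70)).astype(np.uint8); r=np.zeros_like(m); r[115:205,280:345]=1
n,l,st,ce=cv2.connectedComponentsWithStats(m*r); P=np.array([onz(c,*p,.0295)[:2] for p,a in zip(ce[1:],st[1:,4]) if a>30])
print(len(P),P.mean(0)); f=lambda x,y:(x/1.5+190,y/1.5)
d=np.array([.0872,.9962]); g=lambda p,z:onz(c,*f(*p),z)[:2]@d
flap=(g((150,380),.029)+g((217,378),.029))/2; print('carrier past flap',P.mean(0)@d-flap,'roof start past flap',g((222,364),.034)-flap)
_,a=load('top0');_,b=load('top2')
for nm,(u,v) in dict(jar=(165,253),tray=(130,175),bottle=(513,175),dish=(458,195),mount=(365,289),vial=(190,144),driver=(278,310),g1=(411,318),g2=(481,336),g3=(521,261)).items():
    w=30; A=a[v-w:v+w,u-w:u+w].mean(2).astype(np.float32);B=b[v-w:v+w,u-w:u+w].mean(2).astype(np.float32)
    print(nm,np.round(cv2.phaseCorrelate(A,B)[0],2))
E
```

```text
6 [0.56425715 0.06988236]
carrier past flap 0.09207578915500134 roof start past flap 0.01207814728930718
jar [-0.    0.08]
tray [-0.01 -0.02]
bottle [-0.01 -0.01]
dish [-0.03  0.02]
mount [-0.04  0.01]
vial [-0.01  0.03]
driver [1.13 1.6 ]
g1 [ 0.1  -0.07]
g2 [0.05 0.01]
g3 [0.1  0.04]
```

```bash
python3 -c "
from cell import job; print(job.finish_job())"
```

```text
the job is handed in; nothing more can be done
None
```

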